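# Turn the circuit board over in its stand and lock it

## Task

Flip the circuit board over in its turn-over stand by pushing on its carrier frame with the fingertips, until it lies level at its stop with the solder side up; then tip the stand's lock lever over, away from the robot, as far as it goes. Only push: do not lift or shove the stand, and leave everything else on the bench where it is.

Things in the scene. Friction and masses are not known exactly. Their poses are not given: they have to be found in the camera images.
- stand: loose heavy board stand, about 2.6 kg: dark steel base 160 (x) by 220 (y) by 12 mm, with an ear (110 mm in x) out to y = +184 mm for the lock lever; aluminium posts at y = -97 and +97 mm, 34 mm (x) by 12 mm, 115 mm high, with the board carrier between. Origin: underside centre of the 160 x 220 plate; z up; at yaw 0 x points away from the robot, y to its left; yaw within 0.5 rad
- axis (a point): middle of the carrier's turning axis, which runs along the stand's y, 105 mm above the bench. The carrier is an aluminium frame 120 mm by 160 mm (160 along the axis), 10 mm thick, with a green circuit board 4 mm thick fixed in it; it turns about its middle
- carrier (a joint): carrier angle (rad): 0 = level, components up; pi = right over, level, solder side up; stops in the hubs at both. As it grows, edge_a on the robot's side goes down and under, edge_b on the far side rises, comes over the top towards the robot and down on the robot's side. Stiff (0.07 N m, damping 0.04 N m s/rad): stays at any angle where it is left. Starts between 0.1 and 0.7
- edge_a (a point): middle of the carrier's long edge that is on the robot's side at the start, 60 mm from the axis; ends on the far side
- edge_b (a point): middle of the opposite long edge, 60 mm from the axis; on the far side at the start, on the robot's side when turned over
- lock (a joint): lock lever angle (rad): 0 = unlocked, leaning 0.6 rad towards the robot (stand's -x); it swings over the top; 1.2 = locked, at its stop, leaning 0.6 rad away from the robot. Pivot axis along the stand's y, at x = 0, y = +150, z = 30 mm in the stand's frame. Stiff (0.1 N m, some 2 N at the ball), stays where it is left. Starts between 0 and 0.15
- lock_knob (a point): centre of the black ball, diameter 22 mm, at the end of the lock lever, a steel rod 10 mm thick on the ear at the stand's left; 75 mm from the lever's pivot
- reel: bystander: grey solder reel standing on its flat end, diameter 60 mm, 46 mm high; origin under its centre
- flux: bystander: small bottle with white cap, diameter 36 mm, 85 mm high; origin under its centre
- tape: bystander: roll of tape lying flat, outer diameter 64 mm, 18 mm high; origin under its centre
- driver: bystander: screwdriver lying on the bench, 150 mm long; origin under its middle, x axis along it
- cleaner: bystander: brass tip-cleaner bowl, diameter 64 mm, 45 mm high; origin under its centre
- tray: bystander: shallow grey parts tray 80 x 110 x 28 mm; origin under its centre
- pliers: bystander: pliers lying flat with orange handles, about 145 mm long, 60 mm wide, 16 mm high; origin at the bench beside the pivot, jaws along +x
- meter: bystander: multimeter lying on its back, 170 x 82 x 45 mm; origin under its centre

How it is judged:
By the outcome, as a careful person would: the job done as asked, in the order asked, and still so for the second after the job is handed in, with the robot touching nothing.
It also fails if it takes over 48 s, if anything falls off the work surface, if the arm or the gripper's body presses on something with over 40 N, if the wrist force passes 120 N, or if a joint passes its speed limit or range.

## Robot

A 6-joint arm with a two-finger parallel gripper is mounted at the origin on the work surface. World frame = base frame: x ahead of the robot, y to its left, z up, the work surface at z = 0. Lengths are in m, angles in rad, forces in N, time in s.
With the tool pointing down it reaches from about 0.25 to 0.725 m from the base axis. Payload 4 kg.
Tool frame: the origin (TCP) lies midway between the tips of the shut fingers; the grasp point (between the pads) lies 19 mm behind it; z points along the fingers, y is the line along which they close (so a half turn about z gives the same grasp; the last joint's range is limited). The gripper opens to 85 mm and grips with 20 to 120 N. Pads are 22 mm wide; open, the fingers measure 114 mm over their backs; the gripper's body (76 mm by 85 mm) begins 54 mm behind the grasp point. The pads swing forward as they close: fully open they stand 13 mm farther back than shut.
Start: joints at [0, 0.241, 0.005, 1.335, 0, 1.571], TCP at [0.5, -0, 0.231] pointing down, gripper open.
Joint ranges: [-2.72, 2.72], [-1.05, 1.87], [-1.09, 1.28], [-1.99, 2.15], [-1.42, 1.44], [-3.14, 3.14]. Speed limits (rad/s): [2.79, 2.79, 3.14, 3.14, 3.14, 3.14].

## Interface

Orientations are given as a unit quaternion [x, y, z, w].
In Python, from workcell import monitor, vision, job gives the robot as it stands.
- The arm moves only by the tool move_arm, never from a script. Its argument "moves" is a list that holds one entry, the list of rows, each a list of 5 numbers: the shift along the world's x, y, z in m, then the turn about the world's z in degrees, then the opening in per cent of the stroke, from 0 (shut) to 100 (fully open). In form: [[[x, y, z, turn, gripper], ...]]. A call has 1 to 5 rows; each row is the pose to reach, as a shift and turn from the pose commanded when the call began; what a row does not reach only later rows make up. A row lasts 1/8 s, in which the tool goes at most 62.5 mm and 10.7 degrees, less where a joint would pass 70% of its speed; a pose out of reach is approached as far as the arm can. A call with a gripper value outside its range is refused whole. The fingers move at their own pace and stop on an object; the grip force is fixed at half the most. Time passes only in rows, so rows that repeat a pose let the fingers close. It gives the time, the measured TCP pose, the force, the opening and the grip force at its end, in the units of the state.
- monitor.get_obs(): the state, without advancing time (a new reading comes with each control period).
- vision.camera(name): name is "scene" or "side" or "wrist"; returns a dict with "color" (400x640x3 uint8, red, green, blue), "camera_matrix" (3x3 intrinsics, pixels), "k1" (the pictures are not rectified: a ray, as slopes to the right and down, at radius r is drawn at 1 + k1 r^2 times it, then the intrinsics apply), "eye" and "attitude" of the camera in the world; the wrist camera has in their place "hand_eye" (4x4, takes a point from camera to tool coordinates, whose origin is the TCP and whose axes are the flange's). Camera axes: x right, y up, looking along -z (the intrinsics and any distortion apply to the point x, -y, -z); pixel columns grow to the right and rows downward; lengths in m; the calibration is good to about 2 mm. A picture is of the moment at which its call begins: read the wrist's pose just before it. There is no depth.
- job.job_done(): hands the job in; it is judged then, once.
The state is a dict: "clock": time; "joint_pos": joint angles; "joint_vel": joint speeds; "tau": joint torques, N m; "eef_pos": TCP position; "tool_rot": TCP orientation; "ft_force": force on the tool from outside, world axes, zero at the start; "ft_torque": the same for the moment, N m; "grip_width": finger opening in m; "grasp_force": force on a finger pad.
Only numpy, scipy, OpenCV 4.12 (cv2) and the standard library are available. Lean on these libraries where they do the work, as an engineer would, in place of code of your own. Each camera call takes 0.05 s, during which the arm holds its last target. There are 200 camera calls.

## Working session

There is one attempt and no reset: what is moved stays moved. The work goes in short steps, Python scripts to look and compute and a tool call to move; the robot and the scene stay as the last step left them, time stands still between calls to the robot, and variables do not carry over. Pictures are saved under pics/ and viewed, at most 10 in all, crops included, and the job is handed in when it is done.

Besides the shell and the picture viewer there is one more tool, called after "Request:" in YAML: its name, and indented under it one key for each argument. move_arm: Moves the arm, as the interface text tells. Its arguments: {"type":"object","properties":{"moves":{"type":"array","items":{"type":"array","items":{"type":"array","items":{"type":"number"}}}}},"required":["moves"]}

```bash
ls; mkdir -p pics
cat > h.py <<'E'
import numpy as np, cv2
from workcell import monitor, vision, job
from scipy.spatial.transform import Rotation as R
E
python3 - <<'E'
from h import *
o=monitor.get_obs();print(o['clock'],o['eef_pos'],o['tool_rot'],o['grip_width'])
for n in ['scene','side']:
    c=vision.camera(n);cv2.imwrite(f'pics/{n}0.png',c['color'][...,::-1]);print(n,c['camera_matrix'],c['k1'],c['eye'],c['attitude'])
E
```

```text
pics
0.0 [ 4.99379407e-01 -1.06424841e-05  2.30421017e-01] [ 0.70710379  0.70710902 -0.00074755 -0.00071464] 0.08531479444418638
scene [[375.51702223   0.         323.77841955]
 [  0.         375.51702223 200.81106967]
 [  0.           0.           1.        ]] -0.025225042932785862 [ 1.14410982 -0.4795753   0.81400282] [0.36723193 0.15654623 0.37931203 0.83471934]
side [[470.23198339   0.         325.86796253]
 [  0.         470.23198339 198.21313245]
 [  0.           0.           1.        ]] 0.005576024637638629 [-0.25220178 -0.88205488  0.79762721] [ 0.47622845 -0.16799639 -0.31042642  0.80536893]
```

View pics/scene0.png

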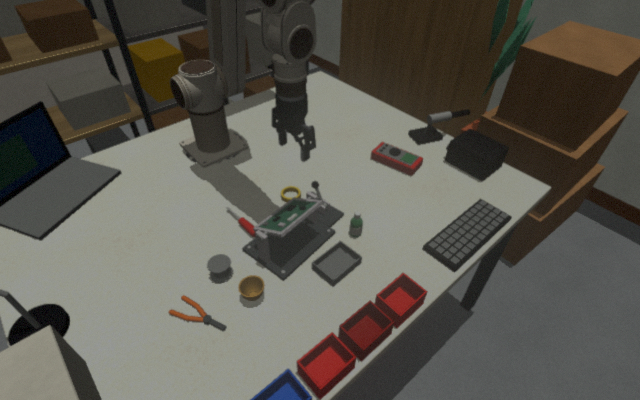

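View pics/side0.png

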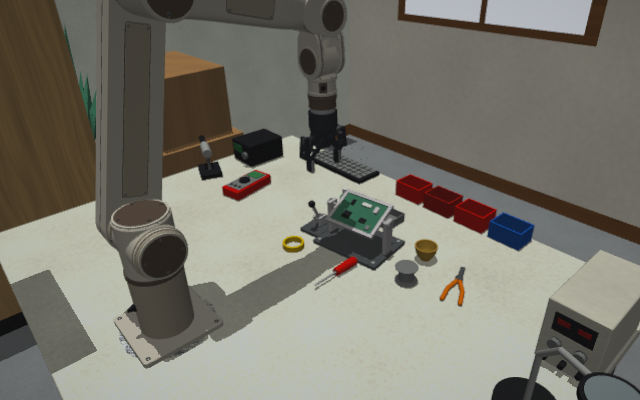

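The scene view shows the stand around (290,235), and the side view shows it around (355,230). The lever ball is near (315,184) in the scene view and (311,204) in the side view. I'll enlarge both.

Run:
```python
from h import *
a=cv2.imread('pics/scene0.png')[170:290,215:375];b=cv2.imread('pics/side0.png')[180:280,285:445]
a=cv2.resize(a,None,fx=4.0,fy=4.0,interpolation=3)[:300*2-280+0]if 0 else cv2.resize(a,(533,400),interpolation=2)
a=cv2.resize(cv2.imread('pics/scene0.png')[172:280,238:364],(504,432),interpolation=2)
cv2.imwrite('pics/z1.png',cv2.resize(cv2.imread('pics/scene0.png')[172:280,235:365],None,fx=5.5,fy=5.5,interpolation=2))
cv2.imwrite('pics/z2.png',cv2.resize(b,None,fx=5,fy=5,interpolation=2))
```

```text
(no output)
```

View pics/z1.png

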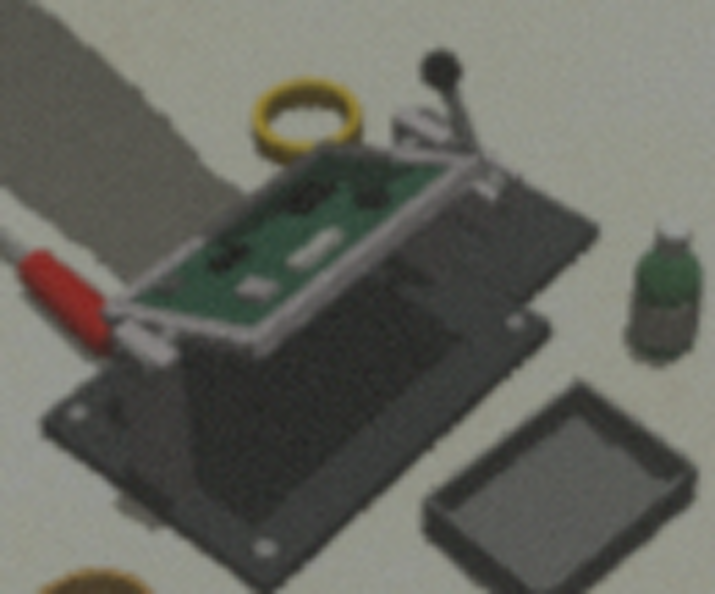

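View pics/z2.png

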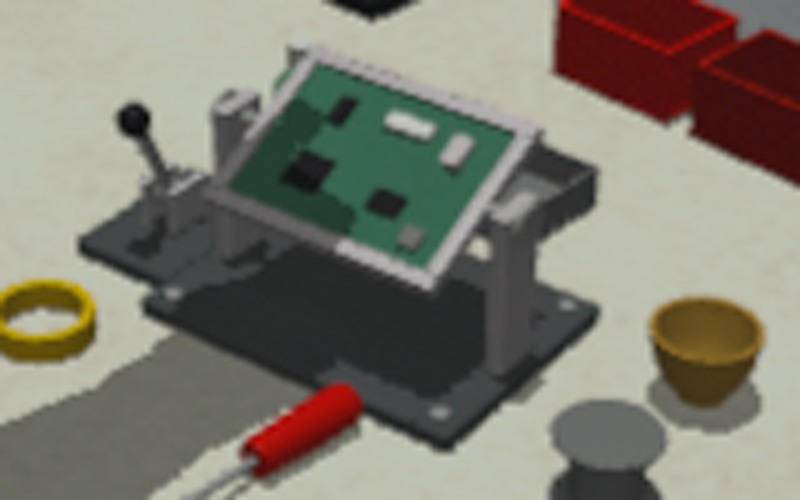

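The scene crop shows the carrier corners, base corners and ball clearly, and so does the side crop. Next I'll triangulate those points. In full-image pixels the ball is at scene (315,184.7) and side (311.6,204).

```bash
cat >> h.py <<'E'
def ray(c,px):
    K=c['camera_matrix'];d=np.array([(px[0]-K[0,2])/K[0,0],(px[1]-K[1,2])/K[1,1]])
    u=d.copy()
    for _ in range(10): u=d/(1+c['k1']*u@u)
    v=np.array([u[0],-u[1],-1]);v/=np.linalg.norm(v)
    if 'eye' in c: return np.array(c['eye']),R.from_quat(c['attitude']).apply(v)
    H=np.array(c['hand_eye']);o=c['obs'];T=R.from_quat(o['tool_rot'])
    return o['eef_pos']+T.apply(H[:3,3]),T.apply(H[:3,:3]@v)
def tri(*rs):
    A=sum(np.eye(3)-np.outer(d,d) for o,d in rs);b=sum((np.eye(3)-np.outer(d,d))@o for o,d in rs)
    x=np.linalg.solve(A,b);return x,max(np.linalg.norm(np.cross(x-o,d)) for o,d in rs)
def onz(r,z): return r[0]+r[1]*(z-r[0][2])/r[1][2]
def proj(c,P):
    p=R.from_quat(c['attitude']).inv().apply(np.array(P)-c['eye']);u=np.array([p[0],-p[1]])/-p[2]
    u=u*(1+c['k1']*u@u);K=c['camera_matrix'];return u*K[0,0]+K[:2,2]
E
python3 - <<'E'
from h import *
s=vision.camera('scene');d=vision.camera('side')
a=lambda x,y:(235+x/5.5-.4,172+y/5.5-.4)
b=lambda x,y:(285+x/5-.4,180+y/5-.4)
P={}
for n,p,q in [('a+',a(325,150),b(217,190)),('a-',a(108,312),b(432,283)),('b-',a(258,342),b(540,132)),('b+',a(482,160),b(305,52)),('knob',a(440,70),b(133,120))]:
    P[n],e=tri(ray(s,p),ray(d,q));print(n,P[n].round(4),round(e,4))
for n,p in [('base -x-y',ray(s,a(45,422))),('+x-y',ray(s,a(268,585))),('+x+y',ray(s,a(548,326))),('d -x-y',ray(d,b(447,442))),('d -x+y',ray(d,b(145,303))),('d +x-y',ray(d,b(598,308)))]: print(n,onz(p,.012).round(4))
ax=(P['a+']+P['a-']+P['b+']+P['b-'])/4;print('axis',ax)
y=(P['a+']+P['b+']-P['a-']-P['b-'])/2;x=(P['b+']+P['b-']-P['a+']-P['a-'])/2
print(np.linalg.norm(y),np.linalg.norm(x),'yaw',np.arctan2(-y[0],y[1]),np.arctan2(x[1],x[0]),'ang',np.arctan2(x[2],np.hypot(x[0],x[1])))
# bystanders on the bench
for n,z,p in [('tape',.009,a(307,120)),('flux',.085,a(673,232)),('tray corner',.028,a(580,385)),('tray c2',.028,a(428,497)),('driver handle end',.012,a(95,320))]: print(n,onz(ray(s,p),z).round(3))
E
```

```text
a+ [ 0.5017 -0.008   0.0833] 0.0014
a- [ 0.5239 -0.158   0.0823] 0.0012
b- [ 0.6244 -0.1412  0.1306] 0.0009
b+ [0.5961 0.0174 0.1281] 0.0018
knob [0.5037 0.0693 0.0968] 0.0015
base -x-y [ 0.5073 -0.1944  0.012 ]
+x-y [ 0.6584 -0.1693  0.012 ]
+x+y [0.6235 0.0408 0.012 ]
d -x-y [ 0.4966 -0.1963  0.012 ]
d -x+y [0.4631 0.0162 0.012 ]
d +x-y [ 0.6518 -0.1693  0.012 ]
axis [ 0.5615232  -0.07244066  0.10607032]
0.15632370380684493 0.11005830599237601 yaw 0.16177584998978636 0.2133349619231991 ang 0.4369008812396728
tape [0.411 0.046 0.009]
flux [0.665 0.084 0.085]
tray corner [0.674 0.015 0.028]
tray c2 [ 0.677 -0.088  0.028]
driver handle end [ 0.466 -0.137  0.012]
```

The measurements agree with each other: yaw ≈ 0.165, axis at (0.561, −0.075, 0.105), carrier angle ≈ 0.44, lock ≈ 0.14, knob at (0.504, 0.069, 0.097). First I'll hover above edge_a with the fingers shut.

Request:
move_arm:
  moves:
    - [[0.002,-0.05,-0.02,9.5,0],[0.002,-0.085,-0.06,9.5,0],[0.002,-0.085,-0.081,9.5,0],[0.002,-0.085,-0.081,9.5,0],[0.002,-0.085,-0.081,9.5,0]]

```text
clock: 0.82
eef_pos: [0.5026, -0.0848, 0.1512]
tool_rot: [0.646, 0.763, 0.0, 0.001]
ft_force: [0.8, 0.4, 0.4]
grip_width: 0.0001
grasp_force: 0.0
```

Run:
```python
from h import *
c=vision.camera('side');cv2.imwrite('pics/s2.png',cv2.resize(c['color'][120:280,260:460,::-1],None,fx=3.5,fy=3.5,interpolation=2))
o=monitor.get_obs();print(o['clock'],o['eef_pos'],o['ft_force'],o['grip_width'])
```

```text
0.875 [ 0.50294736 -0.08477219  0.15153152] [1.08827636 0.07374401 0.11799224] -0.00017729457903291308
```

View pics/s2.png

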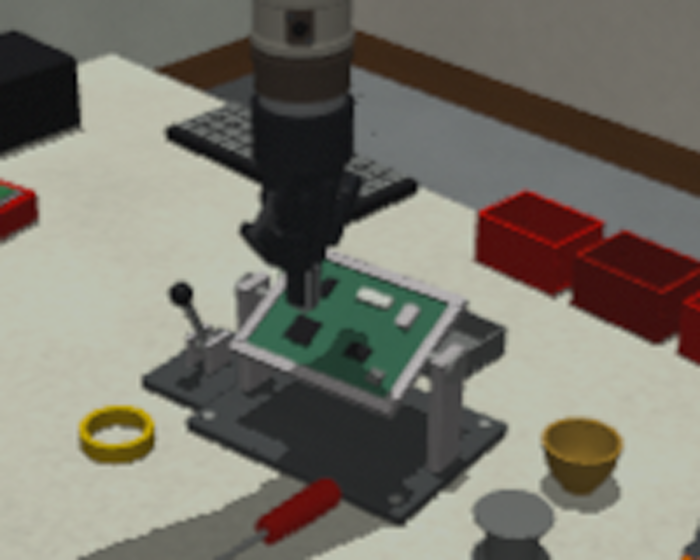

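The fingers are shut over edge_a. Their knuckles bulge about 50 mm above the tip, which still leaves clearance. Now I'll press the edge_a rim down.

Request:
move_arm:
  moves:
    - [[0,0,-0.045,0,0],[0,0,-0.06,0,0],[0.003,0.0005,-0.068,0,0],[0.006,0.001,-0.075,0,0],[0.009,0.0015,-0.08,0,0]]

```text
clock: 1.5
eef_pos: [0.5117, -0.0833, 0.0707]
tool_rot: [0.646, 0.763, 0.0, 0.0]
ft_force: [-1.6, 1.0, 1.5]
grip_width: -0.0001
grasp_force: 0.9
```

Request:
move_arm:
  moves:
    - [[0.004,0.0005,-0.004,0,0],[0.008,0.0015,-0.008,0,0],[0.008,0.0015,-0.008,0,0]]

```text
clock: 1.88
eef_pos: [0.5199, -0.0822, 0.0623]
tool_rot: [0.646, 0.763, 0.0, 0.001]
ft_force: [-0.0, -0.3, 0.3]
grip_width: 0.0
grasp_force: 0.0
```

Run:
```python
from h import *
c=vision.camera('side');cv2.imwrite('pics/s3.png',cv2.resize(c['color'][120:280,260:460,::-1],None,fx=3.5,fy=3.5,interpolation=2))
o=monitor.get_obs();print(o['clock'],o['eef_pos'],o['ft_force'],o['grip_width'])
```

```text
1.925 [ 0.51977736 -0.08217106  0.06237565] [ 0.30433806 -0.10015183  0.39712094] 0.00021284193496099303
```

View pics/s3.png

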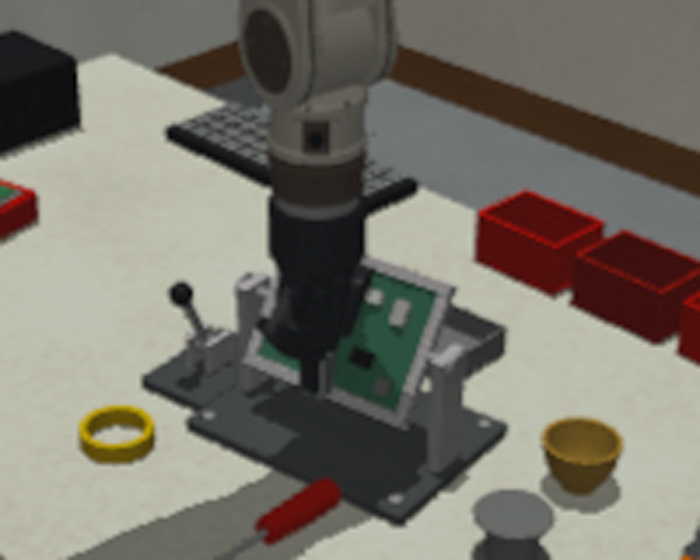

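Edge_a is down and the carrier stands at roughly 0.95 rad. Next I'll go over the top to the far side of edge_b.

Request:
move_arm:
  moves:
    - [[-0.015,-0.0025,0.05,0,0],[-0.015,-0.0025,0.11,0,0],[0.0,0.0,0.15,0,0],[0.055,0.009,0.15,0,0],[0.109,0.018,0.15,0,0]]

```text
clock: 2.55
eef_pos: [0.6302, -0.0643, 0.2145]
tool_rot: [0.646, 0.763, 0.001, 0.002]
ft_force: [0.4, -0.8, -0.5]
grip_width: -0.0
grasp_force: 0.0
```

Request:
move_arm:
  moves:
    - [[0,0,-0.04,0,0],[0,0,-0.072,0,0],[-0.007,-0.001,-0.072,0,0],[-0.014,-0.0025,-0.072,0,0],[-0.02,-0.0035,-0.072,0,0]]

```text
clock: 3.18
eef_pos: [0.6094, -0.0678, 0.143]
tool_rot: [0.646, 0.763, 0.002, 0.002]
ft_force: [5.4, 1.5, 4.2]
grip_width: 0.0004
grasp_force: 3.3
```

Request:
move_arm:
  moves:
    - [[-0.006,-0.001,0,0,0],[-0.012,-0.002,0.0,0,0],[-0.018,-0.003,0,0,0],[-0.024,-0.004,0,0,0],[-0.03,-0.005,0,0,0]]

```text
clock: 3.8
eef_pos: [0.5788, -0.0727, 0.1424]
tool_rot: [0.646, 0.763, 0.001, 0.002]
ft_force: [1.9, 0.6, 0.9]
grip_width: -0.0
grasp_force: 1.1
```

Request:
move_arm:
  moves:
    - [[-0.003,-0.0005,0.014,0,0],[-0.01,-0.0015,0.014,0,0],[-0.02,-0.0035,0.013,0,0],[-0.029,-0.005,0.009,0,0],[-0.038,-0.0065,0.0025,0,0]]

```text
clock: 4.42
eef_pos: [0.5391, -0.0793, 0.1425]
tool_rot: [0.646, 0.763, -0.0, -0.0]
ft_force: [0.4, -1.3, 3.3]
grip_width: 0.0001
grasp_force: 1.3
```

Request:
move_arm:
  moves:
    - [[-0.0035,-0.0005,-0.004,0,0],[-0.007,-0.001,-0.008,0,0],[-0.009,-0.0015,-0.012,0,0],[-0.012,-0.002,-0.017,0,0],[-0.014,-0.002,-0.022,0,0]]

```text
clock: 5.05
eef_pos: [0.5258, -0.0812, 0.1204]
tool_rot: [0.646, 0.763, -0.0, 0.0]
ft_force: [-0.2, -0.5, 2.2]
grip_width: -0.0004
grasp_force: 1.2
```

Request:
move_arm:
  moves:
    - [[-0.003,-0.0005,-0.003,0,0],[-0.006,-0.001,-0.006,0,0],[-0.008,-0.0015,-0.0085,0,0],[-0.008,-0.0015,-0.01,0,0],[-0.008,-0.0015,-0.01,0,0]]

```text
clock: 5.68
eef_pos: [0.5184, -0.0823, 0.1107]
tool_rot: [0.646, 0.763, 0.0, 0.0]
ft_force: [3.8, 0.7, -0.1]
grip_width: -0.0005
grasp_force: 2.2
```

Request:
move_arm:
  moves:
    - [[0,0,-0.0008,0,0],[0,0,-0.0015,0,0]]

```text
clock: 5.92
eef_pos: [0.5182, -0.0823, 0.1094]
tool_rot: [0.646, 0.763, 0.0, 0.0]
ft_force: [2.7, 1.8, -0.0]
grip_width: 0.0001
grasp_force: 2.1
```

The force is along x rather than z, so the tip may be catching on the rim's inner wall. I'll back off and look.

Request:
move_arm:
  moves:
    - [[0.004,0.0005,0.0,0,0],[0.004,0.0005,0.02,0,0],[0.0,0.0,0.07,0,0],[-0.06,-0.01,0.09,0,0],[-0.12,-0.02,0.09,0,0]]

```text
clock: 6.55
eef_pos: [0.3971, -0.1032, 0.2003]
tool_rot: [0.646, 0.763, -0.0, 0.001]
ft_force: [-0.1, -0.2, 0.7]
grip_width: -0.0006
grasp_force: 0.0
```

Run:
```python
from h import *
c=vision.camera('side');d=vision.camera('scene')
cv2.imwrite('pics/s4.png',np.hstack([cv2.resize(c['color'][175:275,290:410,::-1],None,fx=3.3,fy=3.3,interpolation=2),cv2.resize(d['color'][180:280,240:360,::-1],None,fx=3.3,fy=3.3,interpolation=2)]))
o=monitor.get_obs();print(o['clock'],o['eef_pos'],o['ft_force'],o['joint_pos'])
ex=np.array([.986,.164,0]);ey=np.array([-.164,.986,0]);A=np.array([.561,-.075,.105])
for t in (2.8,3.0,3.14):
  for s in (-1,1):
    for k in(-1,1):
      P=A+ey*.08*s+k*.06*(np.cos(t)*ex+np.sin(t)*np.array([0,0,1]))+.005*(np.sin(t)*ex-np.cos(t)*np.array([0,0,1]))
      print(t,s,'ab'[k>0],((proj(c,P)-[290,175]+.35)*3.3).round(),((proj(d,P)-[240,180]+.35)*3.3+[396,0]).round())
```

```text
6.65 [ 0.38900692 -0.10206115  0.19741617] [ 1.72421163 -0.04401249 -0.00187459] [-0.25523651  0.07597511 -0.28373399  1.22204125 -0.0017809   1.15245667]
2.8 -1 a [345. 142.] [539. 223.]
2.8 -1 b [272. 159.] [430. 118.]
2.8 1 a [196.  87.] [672. 109.]
2.8 1 b [117.  99.] [570.  15.]
3.0 -1 a [347. 130.] [540. 214.]
3.0 -1 b [269. 173.] [428. 126.]
3.0 1 a [197.  75.] [674. 100.]
3.0 1 b [115. 112.] [567.  24.]
3.14 -1 a [347. 121.] [539. 207.]
3.14 -1 b [268. 183.] [429. 132.]
3.14 1 a [197.  67.] [675.  93.]
3.14 1 b [114. 121.] [566.  30.]
```

View pics/s4.png

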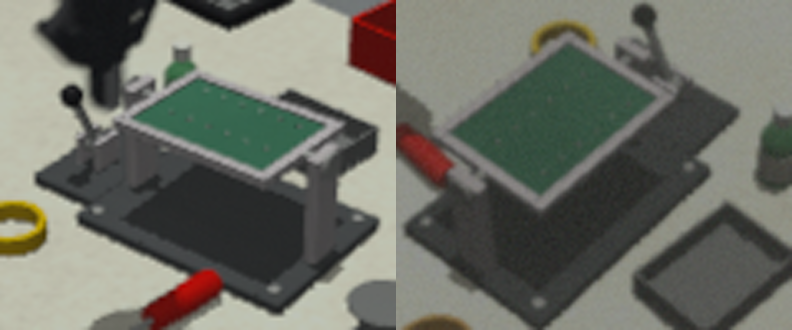

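The carrier lies level or nearly so, solder side up: the corners match the 3.14 prediction to within about 3 px. I'll press the outer rim down once more, watching fz, to seat it on its stop.

Request:
move_arm:
  moves:
    - [[0.05,0.008,-0.03,0,0],[0.1,0.0165,-0.06,0,0],[0.107,0.0175,-0.078,0,0],[0.107,0.0175,-0.083,0,0],[0.107,0.0175,-0.083,0,0]]

```text
clock: 7.28
eef_pos: [0.5038, -0.0851, 0.1159]
tool_rot: [0.646, 0.763, -0.001, -0.001]
ft_force: [0.5, -0.5, 0.6]
grip_width: 0.0001
grasp_force: 0.0
```

Request:
move_arm:
  moves:
    - [[0,0,-0.002,0,0],[0,0,-0.003,0,0]]

```text
clock: 7.52
eef_pos: [0.5051, -0.0853, 0.1143]
tool_rot: [0.646, 0.763, 0.0, 0.001]
ft_force: [0.1, 0.2, -0.6]
grip_width: 0.0001
grasp_force: 0.0
```

Request:
move_arm:
  moves:
    - [[0,0,-0.0015,0,0],[0,0,-0.003,0,0],[0,0,-0.003,0,0]]

```text
clock: 7.9
eef_pos: [0.505, -0.0852, 0.1104]
tool_rot: [0.646, 0.763, -0.0, 0.0]
ft_force: [-0.5, -0.5, 1.1]
grip_width: 0.0002
grasp_force: 0.6
```

Request:
move_arm:
  moves:
    - [[0,0,-0.001,0,0],[0,0,-0.001,0,0]]

```text
clock: 8.15
eef_pos: [0.505, -0.0851, 0.11]
tool_rot: [0.646, 0.763, -0.0, 0.0]
ft_force: [-1.8, -0.8, 5.4]
grip_width: 0.0
grasp_force: 2.8
```

Request:
move_arm:
  moves:
    - [[0,0,-0.001,0,0],[0,0,-0.001,0,0]]

```text
clock: 8.4
eef_pos: [0.5051, -0.0851, 0.1099]
tool_rot: [0.646, 0.763, 0.0, 0.001]
ft_force: [-3.7, -1.3, 10.6]
grip_width: -0.0003
grasp_force: 5.5
```

The carrier is against its stop: z is 0.110 and no longer drops as the force rises. Next is the lever.

Request:
move_arm:
  moves:
    - [[0,0,0.05,0,0],[-0.02,0.04,0.08,0,0],[-0.035,0.09,0.08,0,0],[-0.043,0.135,0.07,0,0],[-0.043,0.146,0.05,0,0]]

```text
clock: 9.02
eef_pos: [0.4621, 0.0635, 0.1589]
tool_rot: [0.645, 0.764, 0.001, 0.001]
ft_force: [-0.1, 0.2, -1.0]
grip_width: -0.0002
grasp_force: 0.0
```

Request:
move_arm:
  moves:
    - [[0,0,-0.04,0,0],[0,0,-0.072,0,0],[0,0,-0.072,0,0]]

```text
clock: 9.4
eef_pos: [0.4595, 0.0609, 0.0841]
tool_rot: [0.646, 0.763, -0.002, -0.002]
ft_force: [0.3, -0.5, -0.1]
grip_width: -0.0001
grasp_force: 0.0
```

Run:
```python
from h import *
c=vision.camera('side');d=vision.camera('scene')
cv2.imwrite('pics/s5.png',np.hstack([cv2.resize(c['color'][175:275,290:410,::-1],None,fx=3.3,fy=3.3,interpolation=2),cv2.resize(d['color'][180:280,240:360,::-1],None,fx=3.3,fy=3.3,interpolation=2)]))
o=monitor.get_obs();print(o['clock'],o['eef_pos'],o['ft_force'])
```

```text
9.5 [0.46237666 0.06108892 0.08687375] [-0.43496279 -0.16431048 -0.89032385]
```

View pics/s5.png

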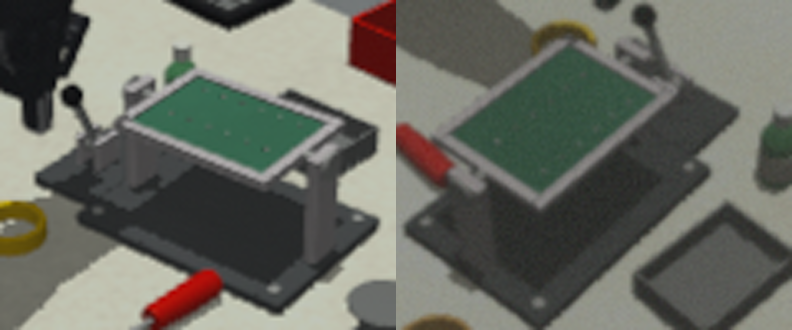

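The carrier is level, the stand hasn't moved, and the finger is on the robot's side of the ball. Now I'll push along the stand's +x.

Request:
move_arm:
  moves:
    - [[0.01,0.0015,0,0,0],[0.018,0.003,0,0,0],[0.025,0.004,0,0,0],[0.032,0.0055,0,0,0],[0.039,0.0065,0,0,0]]

```text
clock: 10.12
eef_pos: [0.5014, 0.0676, 0.0863]
tool_rot: [0.646, 0.763, -0.0, -0.0]
ft_force: [-2.4, -1.3, 1.5]
grip_width: 0.0002
grasp_force: 1.0
```

Request:
move_arm:
  moves:
    - [[0.007,0.001,0,0,0],[0.014,0.0025,0,0,0],[0.021,0.0035,0,0,0],[0.028,0.0045,0,0,0],[0.035,0.006,0,0,0]]

```text
clock: 10.75
eef_pos: [0.536, 0.0735, 0.0859]
tool_rot: [0.646, 0.763, -0.0, -0.0]
ft_force: [-2.0, -0.4, -1.1]
grip_width: 0.0
grasp_force: 0.9
```

Request:
move_arm:
  moves:
    - [[0.004,0.0005,0,0,0],[0.008,0.0015,0,0,0],[0.011,0.002,0,0,0],[0.012,0.002,0,0,0]]

```text
clock: 11.25
eef_pos: [0.5482, 0.0756, 0.0864]
tool_rot: [0.646, 0.763, 0.0, 0.0]
ft_force: [-1.8, 0.5, -1.2]
grip_width: 0.0002
grasp_force: 0.7
```

Request:
move_arm:
  moves:
    - [[0.001,0.0,0,0,0],[0.002,0.0003,0,0,0],[0.002,0.0003,0,0,0]]

```text
clock: 11.62
eef_pos: [0.5502, 0.0758, 0.0864]
tool_rot: [0.646, 0.763, 0.0, 0.0]
ft_force: [-2.0, -0.2, -0.9]
grip_width: 0.0
grasp_force: 0.6
```

Request:
move_arm:
  moves:
    - [[0.001,0.0,0,0,0],[0.0015,0.0003,0,0,0],[0.0015,0.0003,0,0,0]]

```text
clock: 12.0
eef_pos: [0.5517, 0.0761, 0.0864]
tool_rot: [0.646, 0.763, 0.0, 0.0]
ft_force: [-1.5, -0.7, 0.7]
grip_width: 0.0001
grasp_force: 0.6
```

Request:
move_arm:
  moves:
    - [[0.001,0.0,0,0,0],[0.001,0.0,0,0,0]]

```text
clock: 12.25
eef_pos: [0.5526, 0.0762, 0.0863]
tool_rot: [0.646, 0.763, 0.0, 0.0]
ft_force: [-1.1, 0.2, -0.1]
grip_width: 0.0001
grasp_force: 0.5
```

Request:
move_arm:
  moves:
    - [[0.001,0.0002,0,0,0],[0.001,0.0002,0,0,0]]

```text
clock: 12.5
eef_pos: [0.5536, 0.0763, 0.0863]
tool_rot: [0.646, 0.763, 0.0, 0.0]
ft_force: [-1.0, -0.2, -1.1]
grip_width: -0.0002
grasp_force: 0.5
```

Request:
move_arm:
  moves:
    - [[0.001,0.0002,0,0,0],[0.001,0.0002,0,0,0]]

```text
clock: 12.75
eef_pos: [0.5547, 0.0765, 0.0863]
tool_rot: [0.646, 0.763, 0.0, 0.0]
ft_force: [-1.2, -0.4, -0.0]
grip_width: 0.0002
grasp_force: 0.5
```

Request:
move_arm:
  moves:
    - [[0.001,0.0002,0,0,0],[0.001,0.0002,0,0,0]]

```text
clock: 13.0
eef_pos: [0.5556, 0.0767, 0.0863]
tool_rot: [0.646, 0.763, 0.0, 0.0]
ft_force: [-1.4, -1.0, -0.9]
grip_width: -0.0001
grasp_force: 0.5
```

Request:
move_arm:
  moves:
    - [[0.001,0.0002,0,0,0],[0.001,0.0002,0,0,0]]

```text
clock: 13.25
eef_pos: [0.5561, 0.0768, 0.0862]
tool_rot: [0.646, 0.763, -0.0, -0.0]
ft_force: [-2.0, -0.4, 0.6]
grip_width: -0.0
grasp_force: 1.4
```

Request:
move_arm:
  moves:
    - [[0.001,0.0002,0,0,0],[0.001,0.0002,0,0,0]]

```text
clock: 13.5
eef_pos: [0.5563, 0.0769, 0.0861]
tool_rot: [0.646, 0.763, -0.001, -0.001]
ft_force: [-5.9, -1.6, 2.5]
grip_width: 0.0001
grasp_force: 2.8
```

The lever has hit its stop: the force is rising with no further motion. I'll retreat and check.

Request:
move_arm:
  moves:
    - [[-0.015,-0.0025,0,0,0],[-0.04,-0.0065,0.02,0,0],[-0.07,-0.01,0.07,0,0],[-0.12,-0.0,0.12,0,0],[-0.17,0.02,0.14,0,0]]

```text
clock: 14.12
eef_pos: [0.3918, 0.0967, 0.2281]
tool_rot: [0.647, 0.763, 0.003, 0.002]
ft_force: [0.2, 1.1, 0.9]
grip_width: -0.0001
grasp_force: 0.0
```

Run:
```python
from h import *
c=vision.camera('side');d=vision.camera('scene')
cv2.imwrite('pics/s6.png',np.hstack([cv2.resize(c['color'][175:275,290:410,::-1],None,fx=3.3,fy=3.3,interpolation=2),cv2.resize(d['color'][180:280,240:360,::-1],None,fx=3.3,fy=3.3,interpolation=2)]))
o=monitor.get_obs();print(o['clock'],o['eef_pos'],o['ft_force'])
ex=np.array([.986,.164,0]);ey=np.array([-.164,.986,0]);A=np.array([.561,-.075,.03])+.15*ey
for t in (.5,.55,.6):
  P=A+.075*(np.sin(t)*ex+np.cos(t)*np.array([0,0,1]));print(t,((proj(c,P)-[290,175]+.35)*3.3).round(),((proj(d,P)-[240,180]+.35)*3.3+[396,0]).round())
```

```text
14.225 [0.38878582 0.09749217 0.22893285] [-0.16359071 -0.08096491  0.2674545 ]
0.5 [122.  69.] [703.  49.]
0.55 [124.  69.] [706.  52.]
0.6 [126.  70.] [709.  56.]
```

View pics/s6.png

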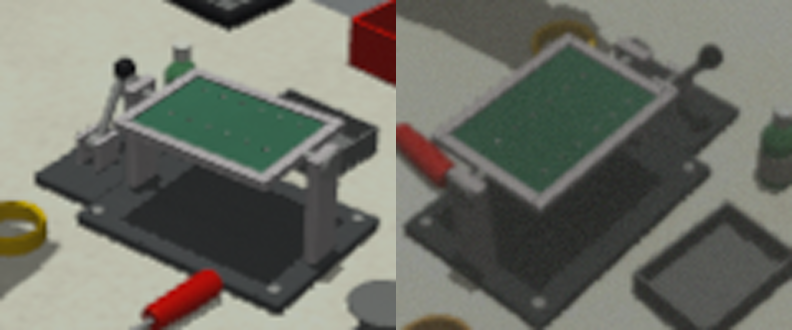

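The ball is at (125,69) and (710,55), which matches the locked 0.6 rad lean. The carrier is level with its solder side up, and the stand and bystanders haven't moved.

```bash
python3 -c "
from h import *
print(job.job_done())"
```

```text
the job is handed in; nothing more can be done
None
```

The board is turned over, solder side up and level at its stop; the lock lever is tipped fully away from the robot against its stop, nothing else appears to have moved, and the job is handed in (about 14 s used of 48 s).

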